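# Unbolt the awards case and hold its lid open

## Task

Unlock the awards case on the cutting mat by drawing the sliding bolt on its front fully open, then raise the lid, which has a bar handle, and hold it 60 degrees open, so that a colleague can reach in to the medals. The lid falls shut if let go, so finish with the robot still holding it steady at that angle; never let it drop, leave the bolt drawn, and leave the scissors, pliers and tin where they are.

Things in the scene. Friction and masses are not known exactly. Their poses are not given: they have to be found in the camera images.
- case: Low grey tray with medals inside, fixed to the table, 200 mm deep (x), 320 wide (y), 90 high. Origin: centre of its underside. Its front, with the bolt, faces its -x (towards the robot; yaw up to 0.3 rad either way); y runs along the front, z up. Three bolt guides stand on the front at x = -117, y = -32, +37, +128 mm, each 12 mm wide, tops 104 mm above the table.
- bolt (a joint): Sliding bolt: a 10 mm steel rod along the case's y before the lid's front edge, 93 mm above the table. 0 = locked (over the lid's tongue, the lid cannot rise); 0.05 m = fully drawn, at its stop. It slides to the case's +y with about 2 N of friction and stays where left. Starts at 0 to 0.012. The lid is free from about 0.035 on.
- bolt_knob (a point): Point to grip on the bolt's upright finger pin, on its axis, 133 mm above the table. The pin is 11 mm in diameter with a 16 mm round head, rising from the rod to 145 mm above the table. Locked, it stands at x = -117, y = +55 mm in the case's frame, between two guides; it moves with the bolt, to y = +105 mm.
- lid_angle (a joint): Lid angle: 0 = shut, 1.047 rad = 60 degrees open, stop at 1.9. Hinged along the case's far (+x) upper edge; its front edge swings up and back, away from the robot. Hardly any friction and no stay: it falls shut by its own weight from any angle below about 80 degrees. About 2 to 4 N up at the handle lifts it from shut.
- lid: The lid: aluminium frame 12 mm thick with a clear window, 200 x 320 mm, about 0.5 kg, with a small tongue in the middle of its front edge, under the bolt. Origin: on the hinge line, middle of its width, at its underside; it runs 200 mm along its own -x; its y is along the hinge, its z out of its upper face.
- lid_handle (a point): Middle of the lid's black bar handle: round bar 10 mm in diameter, 130 mm long along the lid's y, on two end posts 120 mm apart. Its axis is 35 mm above the lid's upper face (47 mm above the hinge line; 137 mm above the table when shut) and 165 mm from the hinge line along the lid. The gap under the bar is clear; the bar can turn between the fingers.
- lid_hinge (a point): Middle of the hinge line: 100 mm along the case's +x from its centre, 90 mm above the table. The hinge axis is the case's y.
- scissors: Bystander: scissors with orange handle rings lying flat, 180 mm long, 12 mm high, beside the case, 250 to 340 mm from its centre. Origin near the pivot, on the table. Leave alone.
- pliers: Bystander: pliers with yellow handles lying flat, 155 mm long, 12 mm high, beside the case, 250 to 340 mm from its centre. Origin near the middle, on the table. Leave alone.
- tin: Bystander: closed steel tin, 60 mm in diameter, 55 mm high, standing in front of the case, 170 to 250 mm from its centre. Origin at the centre of its underside. Leave alone.

How it is judged (in metres and radians):
On the way, in this order (a step that is already met when the one before it is completed fails the run):
1. the bolt is drawn fully open while the lid is still shut (value of joint bolt above 0.044 m and value of joint lid_angle below 0.15 rad), for 0.2 s.
2. the lid is raised to 60 degrees (value of joint lid_angle between 0.96 and 1.135 rad), for 0.2 s.
At the end, for the whole second after the job is handed in: The lid stands still at 60 degrees (within 5 degrees), held there by the robot alone, with a contact force over 0.4 N on the lid and no other thing touching it; the bolt is still drawn (over 40 of its 50 mm), and the scissors, pliers and tin are within 30 mm of where they were (all of step 2 and velocity of joint lid_angle between -0.1 and 0.1 rad/s and contact force between any of the fingers, the arm and lid above 0.4 N and value of joint bolt above 0.04 m and contact force between each of scissors, pliers, tin and lid below 0.1 N and distance of each of scissors, pliers, tin from where it was at the start of the episode below 0.03 m); the arm keeps its last pose, push and grip.
It fails at once if the lid is let drop (closing faster than 2 rad/s) (velocity of joint lid_angle below -2 rad/s).
It fails at once if the scissors, pliers or tin is shifted by more than 30 mm (distance of any of scissors, pliers, tin from where it was at the start of the episode above 0.03 m).
It also fails if it takes over 48 s, if anything falls off the work surface, if the arm or the gripper's body presses on something with over 40 N, if the wrist force passes 120 N, or if a joint passes its speed limit or range.

## Robot

A 6-joint arm with a two-finger parallel gripper is mounted at the origin on the work surface. World frame = base frame: x ahead of the robot, y to its left, z up, the work surface at z = 0. Lengths are in m, angles in degrees, forces in N, time in s.
With the tool pointing down it reaches from about 0.35 to 0.875 m from the base axis. Payload 4.2 kg.
Tool frame: the origin (TCP) lies on the centre line of the jaws, within the pads' length; the fingertips stand r.tip_extent ahead of it and the grasp point (between the pads) lies 11 mm behind it (r.tip_extent is the distance from the TCP to the fingertips, in m); z points along the fingers, y is the line along which they close (so a half turn about z gives the same grasp; the last joint's range is limited). The gripper opens to 87 mm and grips with 3 to 60 N. Pads are 19 mm wide; open, the fingers measure 117 mm over their backs; the gripper's body (75 mm by 190 mm) begins 51 mm behind the grasp point.
Start: joints at [-52.678, 22.042, 0.453, 0, -68.411, -14.817], TCP at [0.239, -0.577, 0.231] pointing down, gripper open.
Joint ranges: [-179.83, 179.83], [-69.29, 118.12], [-61.27, 80.66], [-181.25, 117.63], [-171.15, -9.14], [-177.46, 177.46]. Speed limits (degrees/s): [159.86, 159.86, 180, 180, 180, 180].

## Interface

Orientations are given as a 3x3 rotation matrix whose columns are the frame's x, y, z axes.
In Python, from station import r gives the robot as it stands.
- The arm moves only by the shell command python3 -m jog 'ROWS'. ROWS is text: rows parted by semicolons, each of 5 numbers parted by spaces: the opening, from 0 (shut) to 1 (fully open), then the shift along the world's x, y, z in mm, then the turn about the world's z in degrees. In form: hand dx dy dz roll; .... A call has 1 to 5 rows; each row shifts and turns the commanded pose from where the row before left it; what a row does not reach is not made up. A row lasts 1/8 s, in which the tool goes at most 62.5 mm and 10.7 degrees, less where a joint would pass 70% of its speed; a pose out of reach is approached as far as the arm can. A call is refused whole if a number of a shift passes 62.5 or a number of a turn 10.7, either way. A call with a gripper value outside its range is refused whole. The fingers move at their own pace and stop on an object; the grip force is fixed at half the most. Time passes only in rows, so rows that do not move let the fingers close. It gives the time, the measured TCP pose, the force, the opening and the grip force at its end, in the units of the state.
- r.sense(): the state, without advancing time (a new reading comes with each control period).
- r.capture(name): name is "scene" or "top" or "wrist"; returns a dict with "pixels" (480x640x3 uint8, red, green, blue), "fovy" (degrees; the focal length in pixels is half the picture's height over the tangent of half this angle, whatever the lens; pixels are square), "cx", "cy" (the principal point, pixels), "k1" (the pictures are not rectified: a ray, as slopes to the right and down, at radius r is drawn at 1 + k1 r^2 times it, then the intrinsics apply), "origin" and "orientation" of the camera in the world; the wrist camera has in their place "T_tool_cam" (4x4, takes a point from camera to tool coordinates, whose origin is the TCP and whose axes are the flange's). Camera axes: x right, y down, z forward; pixel columns grow to the right and rows downward; lengths in m; the calibration is good to about 2 mm. A picture is of the moment at which its call begins: read the wrist's pose just before it. There is no depth.
- r.finish_job(): hands the job in; it is judged then, once.
The state is a dict: "time_s": time; "joints": joint angles; "joint_velocities": joint speeds; "effort": joint torques, N m; "tcp_pos": TCP position; "ee_rot": TCP orientation; "wrist_force": force on the tool from outside, world axes, zero at the start; "moment": the same for the moment, N m; "gripper_width": opening from 0.0 (shut) to 1.0 (fully open); "gripper_force": force on a finger pad.
Only numpy, scipy, OpenCV 4.12 (cv2) and the standard library are available. Lean on these libraries where they do the work, as an engineer would, in place of code of your own. Each camera call takes 0.05 s, during which the arm holds its last target. There are 200 camera calls.

## Working session

There is one attempt and no reset: what is moved stays moved. The work goes in short steps, Python scripts to look and compute and a shell command to move; the robot and the scene stay as the last step left them, time stands still between calls to the robot, and variables do not carry over. Pictures are saved under pics/ and viewed, at most 10 in all, crops included, and the job is handed in when it is done.

```bash
mkdir -p pics; ls
cat > h.py <<'E'
import numpy as np,cv2
from station import r
def cap(n,f):
    s=r.sense(); c=r.capture(n); cv2.imwrite('pics/'+f+'.png',c['pixels'][:,:,::-1])
    p=c.pop('pixels'); 
    if 'T_tool_cam' in c:
        T=np.eye(4);T[:3,:3]=s['ee_rot'];T[:3,3]=s['tcp_pos'];T=T@np.array(c['T_tool_cam']);c['origin']=T[:3,3];c['orientation']=T[:3,:3]
    return p,c
def K(c):
    f=240/np.tan(np.radians(c['fovy'])/2); return np.array([[f,0,c['cx']],[0,f,c['cy']],[0,0,1.]]),np.array([c['k1'],0,0,0.])
def ray(c,uv):
    k,d=K(c); q=cv2.undistortPoints(np.array([[uv]],float),k,d)[0,0]
    return np.array(c['origin']),np.array(c['orientation'])@np.array([q[0],q[1],1])
def on(c,uv,z):
    o,d=ray(c,uv); return o+d*(z-o[2])/d[2]
def proj(c,P):
    k,d=K(c);R=np.array(c['orientation']).T;t=-R@np.array(c['origin'])
    return cv2.projectPoints(np.array(P,float).reshape(-1,1,3),cv2.Rodrigues(R)[0],t,k,d)[0][:,0]
E
python3 - <<'E'
from h import *
import pickle
for n in('top','scene'):
    p,c=cap(n,n); pickle.dump((p,c),open(n+'.pkl','wb')); print(c)
s=r.sense();print(r.tip_extent,s)
E
```

```text
pics
{'fovy': 53.271386594887, 'cx': 319.65249883266347, 'cy': 238.74037215822855, 'k1': -0.07147876423972767, 'origin': array([0.35435134, 0.02211452, 1.11831593]), 'orientation': array([[-3.10478285e-02, -9.72334251e-01,  2.31521352e-01],
       [-9.99490117e-01,  3.19296444e-02,  6.17183158e-05],
       [-7.45240528e-03, -2.31401387e-01, -9.72829820e-01]])}
{'fovy': 49.65963788270065, 'cx': 318.2900681781829, 'cy': 246.18685967681517, 'k1': -0.12478578841940445, 'origin': array([1.20366171, 0.24350423, 0.79608895]), 'orientation': array([[-0.37169467,  0.66181858, -0.65102936],
       [ 0.92816381,  0.27915712, -0.24613663],
       [ 0.01884169, -0.69574957, -0.71803728]])}
0.008 {'time_s': 0.1, 'joints': array([-5.26780504e+01,  2.20860572e+01,  3.86803176e-01, -2.51927562e-02,
       -6.84108158e+01, -1.48165356e+01]), 'joint_velocities': array([-0.03628377, -0.11067076,  0.11122812,  0.10604925,  0.03056964,
        0.00711163]), 'effort': array([ 1.35951823e-04, -3.91690135e+01,  1.87934947e+01,  4.23183024e+00,
        1.34598269e-02, -6.81828737e-05]), 'tcp_pos': array([ 0.23904423, -0.57690876,  0.22956694]), 'ee_rot': array([[-9.23905393e-01, -3.82620073e-01, -8.39583055e-04],
       [-3.82620982e-01,  9.23903691e-01,  1.77557875e-03],
       [ 9.63218107e-05,  1.96170888e-03, -9.99998071e-01]]), 'wrist_force': array([ 0.16567538,  0.5549576 , -0.11566867]), 'moment': array([ 0.03927044,  0.00656065, -0.00181069]), 'gripper_force': 0.0, 'gripper_width': 0.9999339154313217}
```

View pics/top.png

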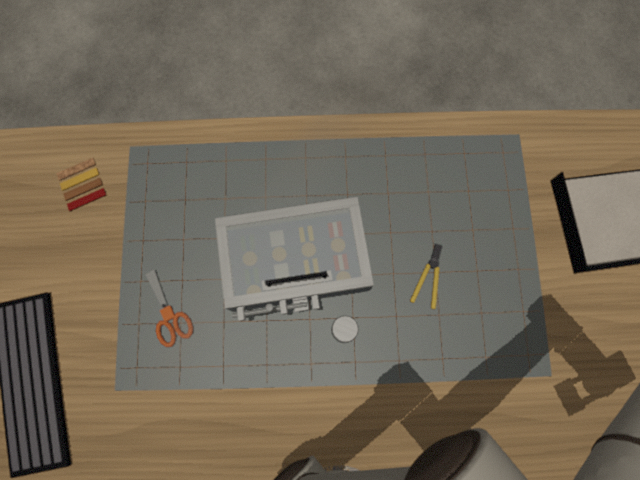

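View pics/scene.png

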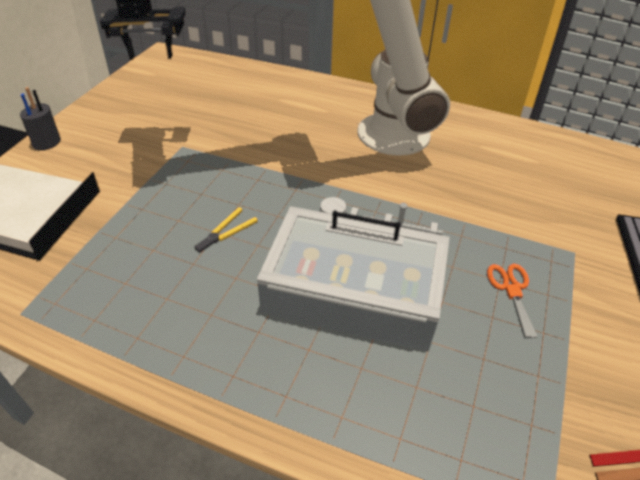

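The top picture shows the case centred near (295,255). Its handle runs from (265,283) to (326,274), the bolt guides are near (240–318,305), and the tin is at (345,329), with the scissors on the left and the pliers on the right. The scene view shows the same things from behind. I'll zoom in next.

Run:
```python
from h import *
import pickle
p,c=pickle.load(open('top.pkl','rb'))
q=cv2.resize(p[190:340,205:395],None,fx=4,fy=4,interpolation=cv2.INTER_CUBIC); cv2.imwrite('pics/z.png',q[:,:,::-1])
# handle: dark pixels
for n,(x0,x1,y0,y1) in {'top':(255,335,262,292),'scene':(325,405,205,245)}.items():
    p,c=pickle.load(open(n+'.pkl','rb'))
    m=(p[y0:y1,x0:x1].max(2)<50).astype(np.uint8)
    k,l,st,ce=cv2.connectedComponentsWithStats(m); i=1+np.argmax(st[1:,4]); ys,xs=np.where(l==i)
    rect=cv2.minAreaRect(np.c_[xs+x0,ys+y0].astype(np.float32)); print(n,rect,len(xs)); b=cv2.boxPoints(rect)
    print(b.round(1).tolist()); print([on(c,u,.137).round(4).tolist() for u in b], on(c,rect[0],.137))
p,c=pickle.load(open('top.pkl','rb'))
for u in [(217,219),(357,199),(371,286),(226,307)]: print('lid',on(c,u,.102))
print('tin',on(c,(345,327),.055))
```

```text
top ((296.0103759765625, 278.57122802734375), (5.235811710357666, 60.670650482177734), 81.72411346435547) 235
[[265.6000061035156, 280.29998779296875], [325.70001220703125, 271.6000061035156], [326.3999938964844, 276.79998779296875], [266.3999938964844, 285.5]]
[[0.5031, 0.1367, 0.137], [0.5174, 0.0119, 0.137], [0.5065, 0.0107, 0.137], [0.4922, 0.1352, 0.137]] [0.50482162 0.07370227 0.137     ]
scene ((365.3542785644531, 225.06185913085938), (66.2673110961914, 15.29245662689209), 9.904184341430664) 193
[[331.3999938964844, 226.89999389648438], [334.0, 211.8000030517578], [399.29998779296875, 223.1999969482422], [396.70001220703125, 238.3000030517578]]
[[0.5509, 0.0214, 0.137], [0.5104, 0.0114, 0.137], [0.4921, 0.1346, 0.137], [0.5325, 0.1409, 0.137]] [0.52174314 0.07757297 0.137     ]
lid [0.64863554 0.24816249 0.102     ]
lid [ 0.68445574 -0.06381169  0.102     ]
lid [ 0.48898296 -0.0841484   0.102     ]
lid [0.45384159 0.2255546  0.102     ]
tin [ 0.40673954 -0.02719598  0.055     ]
```

View pics/z.png

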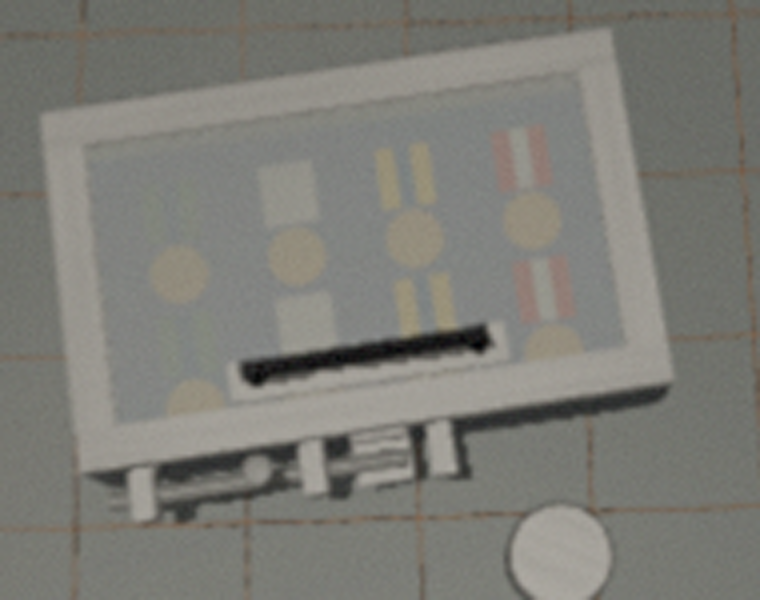

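The zoom shows the knob head at crop (257,466), which is about full-image (269.2,306.5). It stands between the middle and left guides. The lid corners are at about (215.5,218.5), (357.7,197.5), (373,285) and (225,307).

```bash
python3 - <<'E'
from h import *
import pickle
p,c=pickle.load(open('top.pkl','rb'))
L=[on(c,u,.102) for u in [(215.5,218.5),(357.75,197.5),(373,285),(225,307)]]
print('ctr',np.mean(L,0)); y=(L[0]-L[1])+(L[3]-L[2]);print('yaw lid',np.arctan2(-y[0],y[1]))
print('knob',on(c,(269.25,306.5),.143))
p,s=pickle.load(open('scene.pkl','rb'))
a=.115;R=np.array([[np.cos(a),-np.sin(a)],[np.sin(a),np.cos(a)]]);C=np.array([.5695,.0813])
print('bolt0', C+R@[-.117,.055],'bolt50',C+R@[-.117,.105],'handle',C+R@[-.065,0])
P=[np.r_[C+R@[-.117,.055],.145]]; print(proj(c,P),proj(s,P))
E
python3 -m jog '1 50 0 0 -10; 1 50 0 0 -6; 1 50 0 0 0; 1 55 0 0 0; 1 0 60 0 0'
```

```text
ctr [0.57067423 0.08125814 0.102     ]
yaw lid 0.11799208080252384
knob [0.4483095  0.12897928 0.143     ]
bolt0 [0.44696174 0.12251135] bolt50 [0.44122441 0.17218109] handle [0.50492934 0.07384147]
[[272.32977605 306.97922625]] [[400.0674985  203.61084543]]
time_s: 0.72
tcp_pos: [0.4483, -0.5182, 0.2212]
ee_rot: [[-0.994, -0.113, -0.007], [-0.113, 0.994, 0.007], [0.007, 0.007, -1.0]]
wrist_force: [0.2, 0.8, -0.9]
gripper_width: 1.0
gripper_force: 0.0
```

```bash
python3 -m jog '1 0 60 0 0; 1 0 60 0 0; 1 0 60 0 0; 1 0 60 0 0; 1 0 60 0 0'; python3 -m jog '1 0 60 0 0; 1 0 60 0 0; 1 0 60 0 0; 1 0 60 0 0; 1 0 60 0 0'
```

```text
time_s: 1.35
tcp_pos: [0.4438, -0.2155, 0.2302]
ee_rot: [[-0.994, -0.113, -0.0], [-0.113, 0.994, 0.0], [0.0, 0.0, -1.0]]
wrist_force: [1.1, -0.3, 0.6]
gripper_width: 0.997
gripper_force: 0.0
time_s: 1.98
tcp_pos: [0.4437, 0.0845, 0.2305]
ee_rot: [[-0.994, -0.114, 0.0], [-0.114, 0.994, 0.0], [-0.0, 0.0, -1.0]]
wrist_force: [1.9, 0.0, 0.4]
gripper_width: 0.994
gripper_force: 0.0
```

```bash
python3 -m jog '1 4 44 0 0; 1 0 0 -40 0; 1 0 0 0 0'
python3 - <<'E'
from h import *
p,c=cap('wrist','w1'); print(r.sense()['tcp_pos'],proj(c,[[.4483,.129,.143]]))
E
```

```text
time_s: 2.35
tcp_pos: [0.446, 0.1259, 0.1879]
ee_rot: [[-0.993, -0.114, -0.007], [-0.114, 0.993, -0.004], [0.007, -0.003, -1.0]]
wrist_force: [-0.3, -0.2, 0.1]
gripper_width: 0.999
gripper_force: 0.0
[0.44753228 0.12610845 0.18984723] [[325.32153527 271.58489748]]
```

View pics/w1.png

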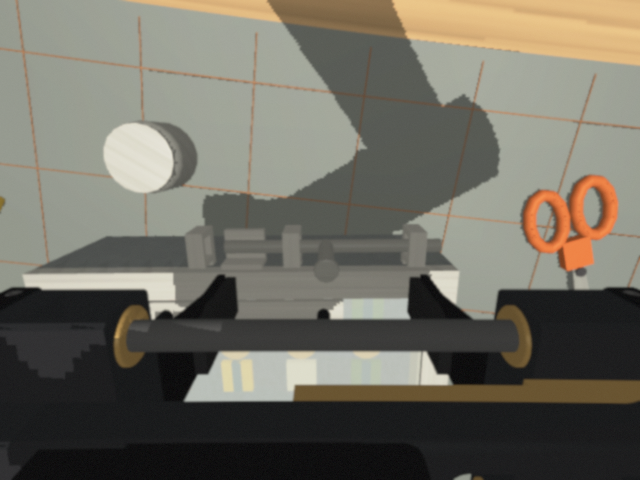

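The wrist view shows the knob at (325,268), within 4 px of my prediction, centred between the fingers. I'll descend and close on it.

```bash
python3 -m jog '1 0 2 -40 0; 1 0 0 -28 0; 0 0 0 0 0; 0 0 0 0 0; 0 0 0 0 0'; python3 -m jog '0 0 0 0 0; 0 0 0 0 0'
```

```text
time_s: 3.02
tcp_pos: [0.4493, 0.1291, 0.1243]
ee_rot: [[-0.994, -0.113, 0.003], [-0.113, 0.994, 0.002], [-0.003, 0.001, -1.0]]
wrist_force: [0.1, -0.6, 0.3]
gripper_width: 0.743
gripper_force: 0.0
time_s: 3.28
tcp_pos: [0.4484, 0.1288, 0.123]
ee_rot: [[-0.994, -0.113, 0.001], [-0.113, 0.994, 0.001], [-0.001, 0.0, -1.0]]
wrist_force: [0.1, 0.0, -0.1]
gripper_width: 0.518
gripper_force: 0.0
```

```bash
python3 -m jog '0 0 0 0 0; 0 0 0 0 0; 0 0 0 0 0; 0 0 0 0 0; 0 0 0 0 0'
```

```text
time_s: 3.9
tcp_pos: [0.4482, 0.1285, 0.1225]
ee_rot: [[-0.994, -0.113, -0.0], [-0.113, 0.994, -0.0], [0.0, -0.0, -1.0]]
wrist_force: [0.0, -0.8, 0.3]
gripper_width: 0.146
gripper_force: 29.7
```

```bash
python3 -m jog '0 -1.2 10 0 0; 0 -1.2 10 0 0; 0 -1.2 10 0 0; 0 -0.9 8 0 0; 0 0 0 0 0'; python3 -m jog '0 -0.5 4 0 0; 0 0 0 0 0; 0 0 0 0 0';python3 -m jog '0 -0.2 2 0 0; 0 0 0 0 0; 0 0 0 0 0'
```

```text
time_s: 4.53
tcp_pos: [0.4434, 0.1679, 0.1225]
ee_rot: [[-0.993, -0.114, -0.0], [-0.114, 0.993, 0.001], [0.0, 0.001, -1.0]]
wrist_force: [-2.2, 1.1, 1.4]
gripper_width: 0.142
gripper_force: 29.6
time_s: 4.9
tcp_pos: [0.4431, 0.1708, 0.1225]
ee_rot: [[-0.994, -0.113, -0.0], [-0.113, 0.994, 0.001], [0.0, 0.001, -1.0]]
wrist_force: [-2.2, 1.2, 0.8]
gripper_width: 0.145
gripper_force: 29.6
time_s: 5.28
tcp_pos: [0.443, 0.171, 0.1225]
ee_rot: [[-0.994, -0.113, -0.001], [-0.113, 0.994, -0.003], [0.001, -0.003, -1.0]]
wrist_force: [0.4, -6.2, 2.0]
gripper_width: 0.146
gripper_force: 29.6
```

The bolt is at its stop: the force jumped and motion ended. I'll release and rise straight up.

```bash
python3 -m jog '0.5 0 -1 0 0; 0.5 0 0 0 0; 0.5 0 0 0 0; 0.5 0 0 0 0; 0.5 0 0 0 0'; python3 -m jog '0.5 0 0 40 0; 0.5 0 0 50 0; 0.5 10 -20 10 -10; 0.5 10 -20 0 -10; 0.5 0 0 0 -10'; python3 -m jog '0.5 0 0 0 -10; 0.5 0 0 0 -10; 0.5 0 0 0 -10; 0.5 0 0 0 -10; 0.5 0 0 0 -10'; python3 -m jog '0.5 0 0 0 -10;0.5 0 0 0 0;0.5 0 0 0 0'
python3 - <<'E'
from h import *
s=r.sense();print(s['joints'],s['tcp_pos'])
p,c=cap('top','t2')
for b in(.04,.05):
  a=.116;R=np.array([[np.cos(a),-np.sin(a)],[np.sin(a),np.cos(a)]]);C=np.array([.570,.0813])
  print(proj(c,[np.r_[C+R@[-.117,.055+b],.143]]))
cv2.imwrite('pics/t2z.png',cv2.resize(p[190:340,205:395],None,fx=4,fy=4,interpolation=cv2.INTER_CUBIC)[:,:,::-1])
E
```

```text
time_s: 5.9
tcp_pos: [0.4431, 0.1718, 0.1226]
ee_rot: [[-0.994, -0.113, 0.0], [-0.113, 0.994, 0.0], [-0.0, 0.0, -1.0]]
wrist_force: [0.0, -1.2, -0.2]
gripper_width: 0.49
gripper_force: 0.0
time_s: 6.52
tcp_pos: [0.4634, 0.1308, 0.2228]
ee_rot: [[-0.914, 0.406, 0.0], [0.406, 0.914, 0.0], [-0.0, 0.0, -1.0]]
wrist_force: [-0.7, 0.3, 0.3]
gripper_width: 0.498
gripper_force: 0.0
time_s: 7.15
tcp_pos: [0.4938, 0.0667, 0.2145]
ee_rot: [[-0.372, 0.928, -0.031], [0.922, 0.373, 0.104], [0.108, 0.01, -0.994]]
wrist_force: [0.4, 0.2, -0.5]
gripper_width: 0.506
gripper_force: 0.0
time_s: 7.52
tcp_pos: [0.5011, 0.0342, 0.2065]
ee_rot: [[-0.253, 0.967, -0.024], [0.955, 0.253, 0.155], [0.156, 0.017, -0.988]]
wrist_force: [0.7, 0.2, -0.4]
gripper_width: 0.501
gripper_force: 0.0
[  16.68158017   12.00333046  -14.29349858  -10.03857862  -62.79566118
 -177.40517392] [0.50108963 0.03419494 0.2065287 ]
[[253.00155705 309.70081339]]
[[248.13054733 310.41301106]]
```

View pics/t2z.png

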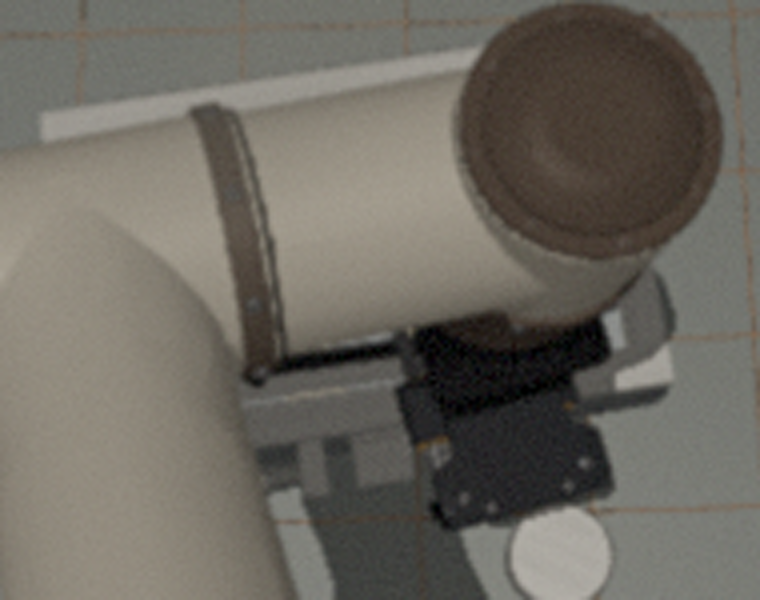

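The picture shows the arm covering the case. The turn ran joint 6 to its limit, so I'll turn back the other way.

```bash
python3 -m jog '0.5 0 0 20 10; 0.5 0 0 20 10; 0.5 0 0 0 10; 0.5 0 0 0 10; 0.5 0 0 0 10'; python3 -m jog '0.5 0 0 0 10; 0.5 0 0 0 10; 0.5 0 0 0 10; 0.5 0 0 0 10; 0.5 0 0 0 10';python3 -m jog '0.5 0 0 0 10; 0.5 0 0 0 10; 0.5 0 0 0 10; 0.5 0 0 0 10; 0.5 0 0 0 10'; python3 -c "
from h import *
print(r.sense()['joints'])"
```

```text
time_s: 8.2
tcp_pos: [0.501, 0.0355, 0.2469]
ee_rot: [[-0.897, 0.42, -0.134], [0.413, 0.907, 0.081], [0.155, 0.017, -0.988]]
wrist_force: [-0.3, 0.6, -0.5]
gripper_width: 0.505
gripper_force: 0.0
time_s: 8.82
tcp_pos: [0.501, 0.0356, 0.2468]
ee_rot: [[-0.893, -0.425, -0.148], [-0.422, 0.905, -0.051], [0.156, 0.017, -0.988]]
wrist_force: [0.2, -0.3, -0.5]
gripper_width: 0.503
gripper_force: 0.0
time_s: 9.45
tcp_pos: [0.5009, 0.0357, 0.2468]
ee_rot: [[-0.25, -0.967, -0.055], [-0.956, 0.256, -0.147], [0.156, 0.016, -0.988]]
wrist_force: [-1.4, -0.5, -0.2]
gripper_width: 0.505
gripper_force: 0.0
[ 26.37673265  11.589171   -14.97371875   6.51074079 -70.17824756
 -43.70765676]
```

The commanded pose has kept a 9° lean along the tool's own x. That becomes the bar's direction, so the closing axis stays level and the grasp still works. I'll finish the turn and centre on the handle.

```bash
python3 -m jog '0.5 2 18 0 10.7; 0.5 2 18 0 10.7; 0.5 0 0 0 0; 0.5 0 0 -20 0; 0.5 0 0 0 0'
python3 - <<'E'
from h import *
s=r.sense();print(s['tcp_pos'],s['joints'])
a=.116;y=np.array([-np.sin(a),np.cos(a),0]);H=np.array([.505,.0738,.137])
p,c=cap('wrist','w3');print(proj(c,[H+y*.06,H,H-y*.06]))
E
```

```text
time_s: 10.07
tcp_pos: [0.5041, 0.0701, 0.2255]
ee_rot: [[0.106, -0.994, -0.003], [-0.982, -0.104, -0.158], [0.157, 0.02, -0.987]]
wrist_force: [0.1, 0.5, -0.3]
gripper_width: 0.499
gripper_force: 0.0
[0.50406686 0.07011412 0.22552051] [ 30.82893577  12.03793148 -18.34436613   8.544011   -64.69943587
 -28.74481326]
[[319.21630998 344.29027251]
 [318.20746827 267.07735832]
 [317.12770813 185.20171713]]
```

View pics/w3.png

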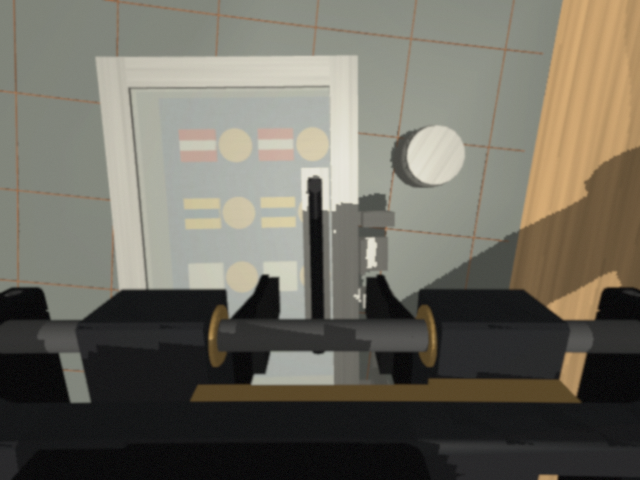

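The bar runs from (315,180) to (318,350), as predicted, and sits centred between the fingers. I'll descend and grip.

```bash
python3 -m jog '0.5 0.5 2 -50 0; 0.5 0 0 -30 0; 0.5 0 0 -20 0; 0.5 0 0 0 0; 0 0 0 0 0'; python3 -m jog '0 0 0 0 0; 0 0 0 0 0; 0 0 0 0 0; 0 0 0 0 0; 0 0 0 0 0'
```

```text
time_s: 10.75
tcp_pos: [0.5066, 0.0726, 0.1278]
ee_rot: [[0.107, -0.994, 0.002], [-0.982, -0.106, -0.156], [0.155, 0.014, -0.988]]
wrist_force: [0.3, 0.4, -0.2]
gripper_width: 0.452
gripper_force: 0.0
time_s: 11.38
tcp_pos: [0.5062, 0.0724, 0.1269]
ee_rot: [[0.107, -0.994, 0.001], [-0.982, -0.106, -0.157], [0.156, 0.015, -0.988]]
wrist_force: [2.6, -0.2, 0.6]
gripper_width: 0.102
gripper_force: 30.0
```

Run:
```python
import numpy as np
a=.116
t=np.radians(np.linspace(0,60,16))
u=-.165*np.cos(t)+.047*np.sin(t);z=.165*np.sin(t)+.047*np.cos(t)
for k in range(15):
    print('0 %.1f %.1f %.1f 0;'%((u[k+1]-u[k])*1e3*np.cos(a),(u[k+1]-u[k])*1e3*np.sin(a),(z[k+1]-z[k])*1e3),round((u[k+1]-u[0])*1e3,1),round((z[k+1]-z[0])*1e3,1))
```

```text
0 3.7 0.4 11.4 0; 3.7 11.4
0 4.4 0.5 11.1 0; 8.1 22.5
0 5.2 0.6 10.8 0; 13.4 33.3
0 5.9 0.7 10.4 0; 19.3 43.7
0 6.6 0.8 9.9 0; 26.0 53.6
0 7.3 0.9 9.4 0; 33.4 63.0
0 7.9 0.9 8.9 0; 41.4 72.0
0 8.5 1.0 8.3 0; 50.0 80.3
0 9.1 1.1 7.7 0; 59.1 88.0
0 9.6 1.1 7.1 0; 68.8 95.1
0 10.1 1.2 6.4 0; 79.0 101.4
0 10.5 1.2 5.6 0; 89.5 107.1
0 10.9 1.3 4.9 0; 100.5 112.0
0 11.2 1.3 4.1 0; 111.7 116.1
0 11.4 1.3 3.3 0; 123.2 119.4
```

```bash
python3 -m jog '0 3.7 0.4 11.4 0; 0 4.4 0.5 11.1 0; 0 0 0 0 0'
```

```text
time_s: 11.75
tcp_pos: [0.5141, 0.0733, 0.1493]
ee_rot: [[0.106, -0.994, 0.001], [-0.982, -0.105, -0.156], [0.155, 0.016, -0.988]]
wrist_force: [4.3, 0.0, -7.8]
gripper_width: 0.105
gripper_force: 30.0
```

```bash
python3 -m jog '0 5.2 0.6 10.8 0; 0 5.9 0.7 10.4 0; 0 6.6 0.8 9.9 0; 0 0 0 0 0'; python3 -c "
from h import *
cap('scene','s2')"
```

```text
time_s: 12.25
tcp_pos: [0.5313, 0.0753, 0.1807]
ee_rot: [[0.106, -0.994, -0.0], [-0.982, -0.105, -0.156], [0.156, 0.017, -0.988]]
wrist_force: [-0.4, 2.8, -5.5]
gripper_width: 0.104
gripper_force: 30.0
```

View pics/s2.png

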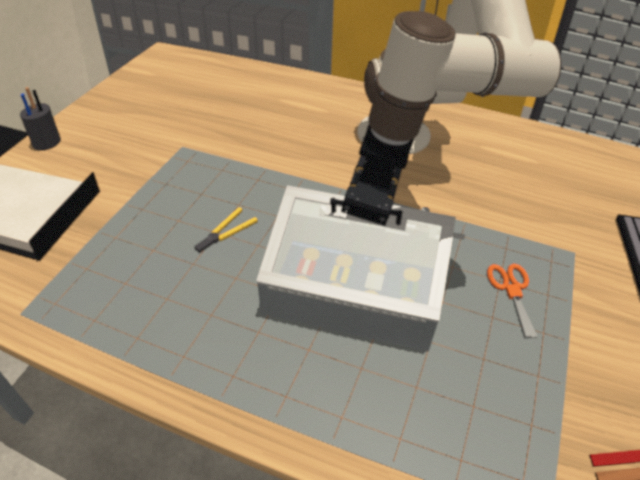

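The lid is rising: its front edge is now at about (285,188)–(450,218), and the handle is gripped at (370,208). I'll carry on.

```bash
python3 -m jog '0 7.3 0.9 9.4 0; 0 7.9 0.9 8.9 0; 0 8.5 1 8.3 0; 0 0 0 0 0'; python3 -m jog '0 9.1 1.1 7.7 0; 0 9.6 1.1 7.1 0; 0 10.1 1.2 6.4 0; 0 0 0 0 0'
```

```text
time_s: 12.8
tcp_pos: [0.5546, 0.0781, 0.2083]
ee_rot: [[0.107, -0.994, -0.002], [-0.982, -0.105, -0.157], [0.156, 0.018, -0.988]]
wrist_force: [-6.6, 4.0, 0.7]
gripper_width: 0.104
gripper_force: 29.9
time_s: 13.3
tcp_pos: [0.5838, 0.0816, 0.231]
ee_rot: [[0.107, -0.994, 0.0], [-0.982, -0.106, -0.158], [0.157, 0.017, -0.988]]
wrist_force: [-7.5, 5.0, 5.7]
gripper_width: 0.1
gripper_force: 30.0
```

```bash
python3 -m jog '0 10 1.2 6 0; 0 10.5 1.3 5.5 0; 0 0 0 0 0'; python3 -m jog '0 10.5 1.3 4.7 0; 0 11 1.3 3.8 0; 0 0 0 0 0; 0 0 0 0 0';  python3 - <<'E'
from h import *
s=r.sense();g=s['tcp_pos']-.011*s['ee_rot'][:,2]
a=.116
for C in([.5695,.0813],[.5707,.0813]):
  d=g[:2]-C;u=d@[np.cos(a),np.sin(a)]-.1;z=g[2]-.09
  print(g,u,z,np.hypot(u,z),np.degrees(np.arctan2(z,-u)-np.arctan2(.047,.165)))
cap('scene','s3')
E
```

```text
time_s: 13.68
tcp_pos: [0.6047, 0.084, 0.2419]
ee_rot: [[0.107, -0.994, 0.001], [-0.982, -0.106, -0.157], [0.157, 0.016, -0.988]]
wrist_force: [-5.7, 4.2, 5.1]
gripper_width: 0.103
gripper_force: 30.0
time_s: 14.18
tcp_pos: [0.6257, 0.0864, 0.2496]
ee_rot: [[0.107, -0.994, 0.001], [-0.982, -0.106, -0.157], [0.156, 0.016, -0.988]]
wrist_force: [-3.7, 5.1, 3.6]
gripper_width: 0.106
gripper_force: 30.0
[0.62565452 0.08811091 0.2604819 ] -0.04343457137540306 0.17048189704275038 0.17592793754790603 59.80701613968662
[0.62565452 0.08811091 0.2604819 ] -0.044626506824540155 0.17048189704275038 0.17622599788526003 59.4314798097163
```

View pics/s3.png

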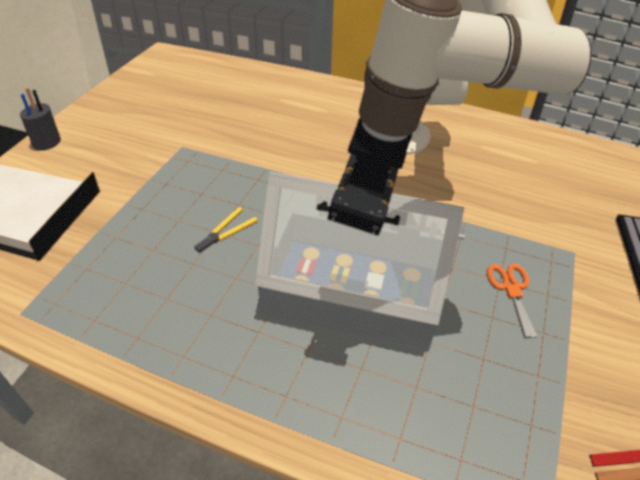

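The lid is raised with its front corners near (268,172) and (464,207), and the tools and tin are untouched. I'll check the angle against the corners and settle.

```bash
python3 -m jog '0 0 0 0 0; 0 0 0 0 0; 0 0 0 0 0'
python3 - <<'E'
from h import *
p,c=cap('scene','s4'); p,t=cap('top','t4')
a=.116;ex=np.array([np.cos(a),np.sin(a),0]);ey=np.array([-np.sin(a),np.cos(a),0]);h=np.array([.570,.0813,.09])+.1*ex
for T in(54,57,60,63,66):
  q=np.radians(T);d=-np.cos(q)*ex+np.sin(q)*np.array([0,0,1]);n=np.sin(q)*ex+np.cos(q)*np.array([0,0,1])
  print(T,proj(c,[h+.2*d+.012*n-.16*ey,h+.2*d+.012*n+.16*ey,h+.165*d+.047*n-.065*ey,h+.165*d+.047*n+.065*ey]).round(1).tolist())
img=cv2.imread('pics/s4.png');A=cv2.resize(img[160:240,255:475],None,fx=3.4,fy=3.4,interpolation=2)
B=cv2.resize(cv2.imread('pics/t4.png')[270:345,205:395],None,fx=3.9,fy=3.9,interpolation=2)
B=cv2.resize(B,(A.shape[1],int(B.shape[0]*A.shape[1]/B.shape[1])))
cv2.imwrite('pics/s4z.png',np.vstack([A,B]))
print(A.shape,B.shape)
E
```

```text
time_s: 14.6
tcp_pos: [0.6255, 0.0864, 0.2496]
ee_rot: [[0.107, -0.994, 0.001], [-0.982, -0.106, -0.157], [0.156, 0.016, -0.988]]
wrist_force: [-4.1, 4.2, 3.4]
gripper_width: 0.102
gripper_force: 30.0
54 [[272.3, 170.0], [463.7, 205.9], [319.1, 202.2], [399.6, 217.8]]
57 [[270.4, 170.6], [464.0, 206.9], [317.7, 204.2], [399.0, 220.1]]
60 [[268.4, 171.5], [464.3, 208.3], [316.3, 206.6], [398.4, 222.6]]
63 [[266.4, 172.7], [464.5, 210.1], [314.8, 209.2], [397.6, 225.5]]
66 [[264.3, 174.4], [464.7, 212.3], [313.3, 212.2], [396.8, 228.7]]
(272, 748, 3) (294, 748, 3)
```

View pics/s4z.png

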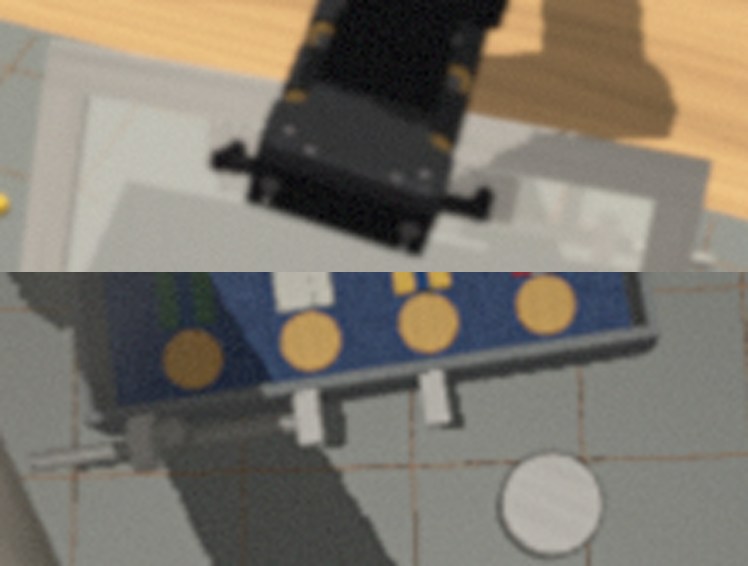

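The corner at (269,172) and the handle ends at (317.6,206) and (399.7,220) put the lid at about 59°. The knob stands beside the left guide, so the bolt is still drawn, and the tin hasn't moved. I'm handing in.

```bash
python3 -c "
from station import r
print(r.finish_job())"
```

```text
the job is handed in; nothing more can be done
None
```

I drew the bolt to its stop, raised the lid to about 59° by the camera images, and handed the job in with the gripper still holding the handle steady; the scissors, pliers and tin looked unmoved, but no verdict came back.

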